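# Open the hatter's dye cupboard, latched leaf first

### The arm

A 6-joint arm with a two-finger parallel gripper is mounted at the origin on the work surface. World frame = base frame: x ahead of the robot, y to its left, z up, the work surface at z = 0. Lengths are in m, angles in degrees, forces in N, time in s.
With the tool pointing down it reaches from about 0.375 to 0.9 m from the base axis. Payload 3.1 kg.
Tool frame: the origin (TCP) lies on the centre line of the jaws, within the pads' length; the fingertips stand 25 mm ahead of it and the grasp point (between the pads) lies 6 mm ahead of it; z points along the fingers, y is the line along which they close (so a half turn about z gives the same grasp; the last joint's range is limited). The gripper opens to 87 mm and grips with 3 to 60 N. Pads are 19 mm wide; open, the fingers measure 117 mm over their backs; the gripper's body (75 mm by 190 mm) begins 51 mm behind the grasp point.
Start: joints at [-83.566, 30.224, 82.088, -0, 67.689, -10.227], TCP at [0.179, -0.599, 0.248] pointing down, gripper open.
Joint ranges: [-176.69, 176.69], [-43.24, 126.21], [12.49, 139.97], [-82, 262], [0, 151.66], [-163.58, 163.58]. Speed limits (degrees/s): [159.86, 159.86, 180, 180, 180, 180].

### API

Orientations are given as a 3x3 rotation matrix whose columns are the frame's x, y, z axes.
In Python, from rig import read_state, capture, camera_params, hand_in gives the robot as it stands.
- The arm moves only by the tool apply_moves, never from a script. Its argument "rows" is a list of rows, each an object of numbers: "x", "y", "z": the shift along the tool's x, y, z in mm; "rx", "ry", "rz": the turn, a rotation vector about the tool's x, y, z in units of 6 degrees (1.0 is 6 degrees); "claw": the closure in counts, from 0 (fully open) to 255 (shut). A call has 1 to 10 rows; each row is the pose to reach, as a shift and turn from the pose commanded when the call began, along the tool's axes at that moment; what a row does not reach only later rows make up. A row lasts 1/8 s, in which the tool goes at most 62.5 mm and 10.7 degrees, less where a joint would pass 70% of its speed; a pose out of reach is approached as far as the arm can. A call with a gripper value outside its range is refused whole. The fingers move at their own pace and stop on an object; the grip force is fixed at half the most. Time passes only in rows, so rows that repeat a pose let the fingers close. It gives the time, the measured TCP pose, the force, the opening and the grip force at its end, in the units of the state.
- read_state(): the state, without advancing time (a new reading comes with each control period).
- capture(name): name is "scene" or "side" or "wrist"; returns (picture, depth): 384x512x3 uint8, red, green, blue; 384x512 float32, m along the optical axis (not along the pixel's ray), 0 where there is no reading.
- camera_params(name): a dict with "fx", "fy", "cx", "cy" (pixels), "xyz" and "orientation" of the camera in the world. Camera axes: x right, y up, looking along -z (the intrinsics and any distortion apply to the point x, -y, -z); pixel columns grow to the right and rows downward; lengths in m; the calibration is good to about 2 mm. A picture is of the moment at which its call begins: read the wrist's pose just before it. camera_params takes no time and is no camera call; for the wrist camera it gives the pose at the moment of the call.
- hand_in(): hands the job in; it is judged then, once.
The state is a dict: "time_s": time; "joint_positions": joint angles; "qvel": joint speeds; "tau": joint torques, N m; "position": TCP position; "tcp_rot": TCP orientation; "force": force on the tool from outside, world axes, zero at the start; "moment": the same for the moment, N m; "opening": opening from 0.0 (shut) to 1.0 (fully open); "grasp_force": force on a finger pad.
Only numpy, scipy, OpenCV 4.12 (cv2) and the standard library are available. Lean on these libraries where they do the work, as an engineer would, in place of code of your own. Each camera call takes 0.05 s, during which the arm holds its last target. There are 200 camera calls.

### The job

Open the little two-door dye cupboard so that the jars inside can be reached: squeeze the two red tabs of its catch together and swing that leaf wide open, then swing the other leaf, the one with the brass handle whose edge it overlapped, wide open too. Leave both leaves standing open about square to the cupboard's front or further, and leave everything else on the bench and in the cupboard where it is.

Things in the scene. Friction and masses are not known exactly. Their poses are not given: they have to be found in the camera images.
- cupboard: Fixed wooden cupboard, 280 wide (y), 120 deep (x), 190 high, two upright doors (leaves). Origin: centre of its underside; z up. Its own -x points out of its front, which faces roughly away from the robot, up to 20 degrees either way. Leaves: dark wood, 138 wide, 187 high, 15 thick, outer faces 75 in front of the origin, tops 2 below the cupboard's. A is hinged at own y = +139, B at -139.
- overlap_strip (a point): Middle of the brass strip along leaf A's free edge (34 wide, 6 thick, full height), carried by leaf A. It reaches 14 over the outside of leaf B's edge, 2 clear of its face, so B cannot open while A is shut.
- latch_centre (a point): Midway between the two red tabs of the squeeze catch on leaf A, 35 in front of its outer face, 16 below the cupboard's top; axes of leaf A (shut: those of the cupboard). The tabs are upright plates 30 deep (x), 56 high (12 above the cupboard's top to 44 below), one each side in y; 48 over their outsides at rest, 24 fully squeezed. 10 wide black core between them.
- strikers (a point): Midway between two steel striker posts (14 high) on the cupboard's top, at own y = +45, 6 behind its front. Hooks on red arms from the tabs grip behind them. Both tabs must be in by over 4 mm, better 8 or more, to let go, and be kept squeezed while the leaf is pulled open by the first 0.25 rad; after that it is free.
- tab_l (a joint): Travel of the tab on the +y side, m: 0 out (rest), 0.012 fully pressed towards the core. Spring: about 1.8 N at the start, 5.4 N at full travel; springs back.
- tab_r (a joint): The same for the tab on the -y side, pressed towards +y.
- leaf_a (a joint): Angle of leaf A (the latched, overlapping one with the red squeeze catch), rad: 0 shut, grows as it swings out, 1.9 at its stop. Seen from above it opens clockwise. Stays where it is left; light friction (0.06 N m).
- leaf_a_hinge (a point): Point on leaf A's upright hinge axis at the height of latch_centre, at the leaf's mid-thickness; axes of leaf A. latch_centre lies 42.5 outward (-x) and 94 along -y from it.
- leaf_b (a joint): Angle of leaf B (the overlapped one with the brass bar handle), rad: 0 shut, grows as it swings out, 1.9 at its stop. Seen from above it opens anticlockwise. Stays where it is left; light friction (0.06 N m).
- leaf_b_handle (a point): Point on the upright brass bar handle of leaf B, at a good height to grip, 36 below the cupboard's top; axes of leaf B (at angle 0 those of the cupboard). The bar is round, 12 thick, 90 long, its axis 35 in front of the leaf's outer face; its upper end is 12 below the cupboard's top, where (as at its lower end) it bends back to the leaf.
- leaf_b_hinge (a point): Point on leaf B's upright hinge axis at the height of leaf_b_handle, at the leaf's mid-thickness; axes of leaf B. leaf_b_handle lies 42.5 outward (-x) and 77 along +y from it.
- dye_jar_1_c (a point): amber glass dye jar with a black lid, standing inside the cupboard; diameter 52, height 75, to be left alone. The point is at its centre, half-way up.
- dye_jar_2_c (a point): green glass dye jar with a black lid, standing inside the cupboard; diameter 52, height 75, to be left alone. The point is at its centre, half-way up.
- ink_jar_c (a point): black ink jar on the bench; diameter 56, height 75, to be left alone. The point is at its centre, half-way up.
- red_tin_c (a point): red tin on the bench; diameter 84, height 70, to be left alone. The point is at its centre, half-way up.
- cup_c (a point): white open cup on the bench; diameter 74, height 85, to be left alone. The point is at its centre, half-way up.
- spool_c (a point): wooden spool on the bench; diameter 52, height 56, to be left alone. The point is at its centre, half-way up.
- dye_brush_grip (a point): brush lying on the bench, about 200 long, to be left alone. The point is at its grip.
- driver_grip (a point): screwdriver lying on the bench, about 200 long, to be left alone. The point is at its grip.

How it is judged (in metres and radians):
On the way, in this order (a step that is already met when the one before it is completed fails the run):
1. the latched leaf A is swung well open (over 1.0 rad) while leaf B is still shut (under 0.15 rad) (value of joint leaf_a above 1 rad and value of joint leaf_b below 0.15 rad), for 0.1 s.
2. then leaf B is swung well open (over 1.0 rad) (value of joint leaf_b above 1 rad), for 0.1 s.
At the end, for the whole second after the job is handed in: Both leaves stand open by more than 1.2 rad (about 69 degrees) and are at rest (under 0.05 rad/s); everything else stands within 40 mm of where it was (value of joint each of leaf_a, leaf_b above 1.2 rad and velocity of joint leaf_a between -0.05 and 0.05 rad/s and velocity of joint leaf_b between -0.05 and 0.05 rad/s); the robot touches nothing.
It fails at once if something that should be left alone (jar, tin, cup, spool, brush, screwdriver) is moved by more than 40 mm (distance of any of dye_jar_1_c, dye_jar_2_c, ink_jar_c, red_tin_c, cup_c, spool_c, dye_brush_grip, driver_grip from where it was at the start of the episode above 0.04 m).
It also fails if it takes over 61 s, if anything falls off the work surface, if the arm or the gripper's body presses on something with over 40 N, if the wrist force passes 120 N, or if a joint passes its speed limit or range.

## Working session

There is one attempt and no reset: what is moved stays moved. The work goes in short steps, Python scripts to look and compute and a tool call to move; the robot and the scene stay as the last step left them, time stands still between calls to the robot, and variables do not carry over. Pictures are saved under pics/ and viewed, at most 10 in all, crops included, and the job is handed in when it is done.

Besides the shell and the picture viewer there is one more tool, called as name(argument=value, ...) on one line, values as JSON. apply_moves: Moves the arm, as the interface text tells. Its arguments: {"type":"object","properties":{"rows":{"type":"array"}},"required":["rows"]}

```bash
mkdir -p pics; ls
python3 - <<'E'
from rig import *
import cv2,numpy as np
np.set_printoptions(precision=4,suppress=True)
s=read_state();print(s['time_s'],s['position'],s['tcp_rot'])
ims=[]
for n in ["scene","side"]:
    p,d=capture(n);np.savez(f"pics/{n}0.npz",p=p,d=d);c=camera_params(n);print(n,c)
    cv2.imwrite(f"pics/{n}0.png",cv2.resize(p[:,:,::-1],(800,600)))
E
```

```text
pics
0.0 [ 0.1791 -0.5981  0.2466] [[ 0.958   0.2867 -0.0003]
 [ 0.2867 -0.958   0.0021]
 [ 0.0003 -0.0021 -1.    ]]
scene {'fx': 382.6311368222728, 'fy': 382.6311368222728, 'cx': 255.55188101807775, 'cy': 187.42525956072993, 'xyz': array([ 1.5401, -0.1331,  1.0767]), 'orientation': array([[ 0.1381, -0.6924,  0.7081],
       [ 0.9902,  0.0808, -0.1141],
       [ 0.0218,  0.7169,  0.6968]])}
side {'fx': 384.9988649171131, 'fy': 384.9988649171131, 'cx': 262.0415822876269, 'cy': 194.85302961712335, 'xyz': array([0.244 , 0.319 , 1.4377]), 'orientation': array([[-0.6087,  0.7489, -0.2619],
       [-0.7934, -0.5779,  0.1914],
       [-0.008 ,  0.3243,  0.9459]])}
```

View pics/scene0.png

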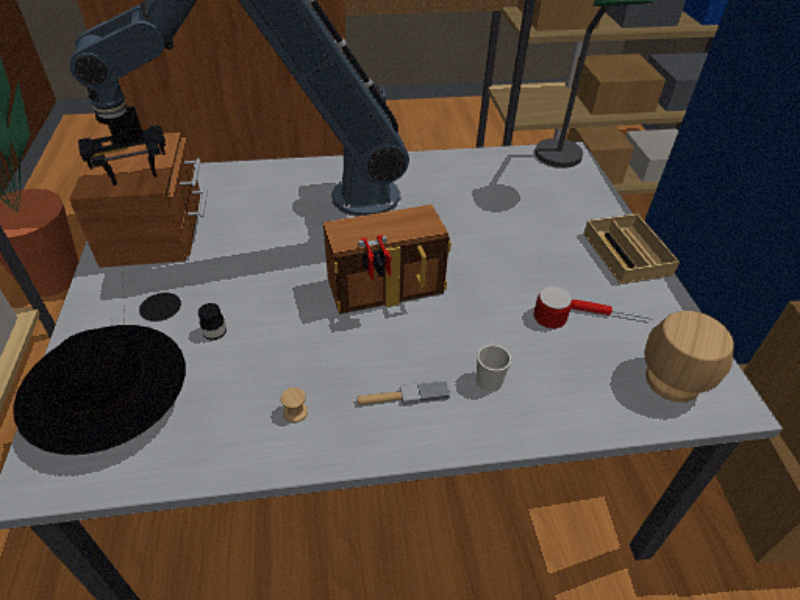

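View pics/side0.png

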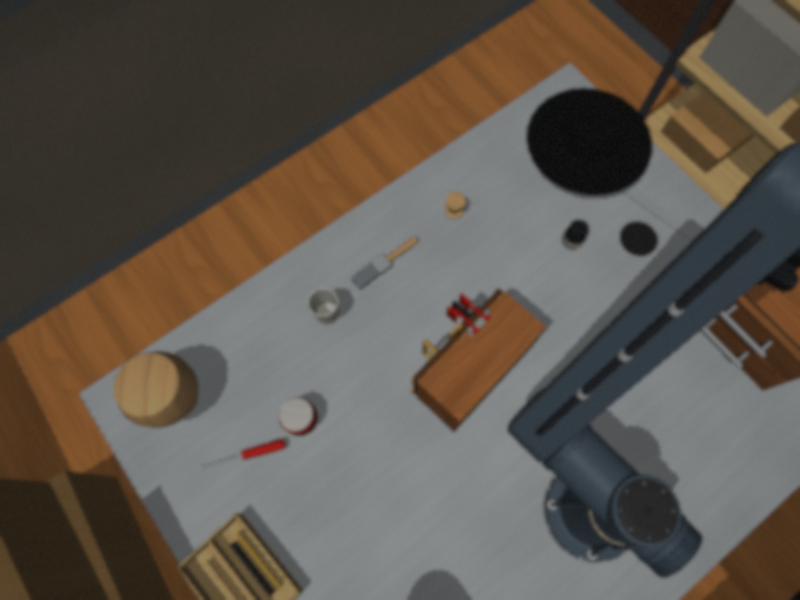

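Scene view: cupboard top at about (385,230) in the 800x600 view, red catch at (378,255), brass strip at (393,275) and handle at (422,262). Leaf A is on the robot's −y side. The side view shows the cupboard at (480,355) with the tabs at (468,312). Next I fit the top face and measure the tabs and handle.

```bash
cat > h.py <<'E'
from rig import *
import cv2,numpy as np
np.set_printoptions(precision=4,suppress=True)
def cloud(d,c):
    v,u=np.mgrid[:d.shape[0],:d.shape[1]]
    P=np.stack([(u-c['cx'])/c['fx']*d,-(v-c['cy'])/c['fy']*d,-d],-1)
    return P@np.array(c['orientation']).T+c['xyz']
def load(n,k=0):
    z=np.load(f"pics/{n}{k}.npz");return z['p'],z['d'],cloud(z['d'],camera_params(n))
def sat(p):
    h=cv2.cvtColor(p,cv2.COLOR_RGB2HSV);return h[...,0].astype(int),h[...,1],h[...,2]
E
python3 - <<'E'
from h import *
for n in["scene","side"]:
    p,d,W=load(n);H,S,V=sat(p)
    box=(d>0)&(W[...,0]>.2)&(W[...,0]<.75)&(abs(W[...,1])<.3)
    top=box&(abs(W[...,2]-.19)<.012)&(S>90)&(H>4)
    k,l,st,_=cv2.connectedComponentsWithStats(top.astype(np.uint8));i=1+st[1:,4].argmax();top=l==i
    q=W[top];r=cv2.minAreaRect((q[:,:2]*1000).astype(np.float32));print(n,'top',top.sum(),q[:,2].mean(),r,'\n',cv2.boxPoints(r))
    red=box&((H<5)|(H>174))&(S>170)&(V>90)&(W[...,2]>.1)
    q=W[red];print('red',red.sum(),np.median(q,0),q.min(0),q.max(0))
    br=box&(H>18)&(H<32)&(S>110)&(V>90)&(W[...,2]>.03)
    k,l,st,_=cv2.connectedComponentsWithStats(br.astype(np.uint8))
    for i in range(1,k):
        if st[i,4]>12: q=W[l==i];print('brass',st[i],np.median(q,0),q.min(0),q.max(0))
# objects on bench in front
p,d,W=load("scene")
m=(d>0)&(W[...,2]>.03)&(W[...,0]>.2)&(W[...,0]<1.1)&(abs(W[...,1])<.75)&(W[...,2]<.35)
k,l,st,_=cv2.connectedComponentsWithStats(m.astype(np.uint8))
for i in range(1,k):
    if st[i,4]>60: q=W[l==i];print(st[i],q.mean(0),q.min(0),q.max(0))
E
```

```text
scene top 1690 0.18736223104369004 ((437.3220520019531, 12.628097534179688), (188.2279815673828, 279.811279296875), 9.595373153686523) 
 [[ 321.204   134.8886]
 [ 367.8455 -141.008 ]
 [ 553.4401 -109.6324]
 [ 506.7986  166.2642]]
red 78 [ 0.5085 -0.0343  0.1992] [ 0.4409 -0.053   0.1416] [0.5423 0.0047 0.2036]
brass [267 157   6   8  20] [0.4918 0.0839 0.176 ] [0.4725 0.0761 0.1719] [0.5104 0.091  0.1826]
side top 3106 0.19006164771094713 ((431.93634033203125, 13.765457153320312), (169.95509338378906, 280.07611083984375), 8.894372940063477) 
 [[ 326.3289  138.9809]
 [ 369.6324 -137.7273]
 [ 537.5438 -111.45  ]
 [ 494.2403  165.2582]]
red 82 [ 0.5087 -0.0088  0.2008] [ 0.4532 -0.046   0.1655] [0.535  0.0068 0.2082]
brass [289 207   7   8  17] [0.4839 0.0175 0.1862] [0.4811 0.0053 0.1774] [0.4893 0.0342 0.1924]
brass [271 219   9   7  26] [0.4924 0.0876 0.1778] [0.4709 0.0819 0.1364] [0.5058 0.0934 0.1881]
[218  81  44  37 961] [0.2648 0.0123 0.294 ] [ 0.2015 -0.0802  0.2125] [0.2777 0.0865 0.3499]
[  44   87   78   79 3413] [ 0.2428 -0.6197  0.1614] [ 0.2001 -0.7441  0.03  ] [ 0.2625 -0.4983  0.3499]
[ 207  131   82   66 4069] [0.4557 0.0061 0.1454] [ 0.3255 -0.1392  0.0301] [0.5429 0.161  0.2041]
[375 137  52  40 449] [0.3688 0.6675 0.0399] [0.2451 0.6056 0.03  ] [0.4821 0.7497 0.0537]
[342 184  24  22 398] [0.5849 0.398  0.06  ] [0.5343 0.3613 0.03  ] [0.6166 0.443  0.0748]
[127 194  17  19 242] [ 0.5349 -0.4145  0.0594] [ 0.4998 -0.4416  0.03  ] [ 0.5561 -0.3898  0.0783]
[ 412  199   58   52 2317] [0.828  0.5935 0.1388] [0.7321 0.5318 0.0627] [0.8883 0.6881 0.1749]
[  14  208  105   83 6373] [ 0.7402 -0.5971  0.0904] [ 0.5328 -0.75    0.0516] [ 0.8696 -0.4533  0.1618]
[305 221  22  26 428] [0.7504 0.2039 0.0615] [0.7151 0.1662 0.0301] [0.7886 0.2413 0.0869]
[180 248  16  15 174] [ 0.7831 -0.2286  0.0536] [ 0.7552 -0.2517  0.0333] [ 0.8077 -0.2033  0.0587]
```

apply_moves(rows=[{"x":30,"y":-20,"z":-50},{"x":250,"y":-230,"z":-110,"rz":-14.3},{"x":250,"y":-230,"z":-110,"rz":-14.3},{"x":250,"y":-230,"z":-110,"rz":-14.3},{"x":250,"y":-230,"z":-110,"rz":-14.3},{"x":250,"y":-230,"z":-110,"rz":-14.3},{"x":250,"y":-230,"z":-110,"rz":-14.3},{"x":250,"y":-230,"z":-110,"rz":-14.3},{"x":250,"y":-230,"z":-110,"rz":-14.3},{"x":250,"y":-230,"z":-110,"rz":-14.3}])

```text
validation failed for argument at $.ro...
```

```bash
cat >> h.py <<'E'
from scipy.spatial.transform import Rotation as R
def go(pos,yaw):  # shift in tool axes (mm) and rz units for tool-down target, yaw = heading of tool x
    s=read_state();T=np.array(s['tcp_rot']);c,si=np.cos(np.radians(yaw)),np.sin(np.radians(yaw))
    G=np.array([[c,si,0],[si,-c,0],[0,0,-1]])
    print(s['time_s'],s['position'],'q',np.array(s['joint_positions']),'F',np.array(s['force']),s['opening'])
    print('shift',T.T@(np.array(pos)-s['position'])*1000,'rv',R.from_matrix(T.T@G).as_rotvec(degrees=True)/6)
E
python3 -c "
from h import *
go([.50,.0,.36],188.9)"
```

```text
0.1 [ 0.1792 -0.5981  0.2467] q [-83.5653  30.2731  82.1498  -0.001   67.6875 -10.2269] F [-0.547   0.0769 -0.3324] 0.9998062640904516
shift [ 478.9082 -481.2425 -112.2586] rv [  0.0028  -0.0276 -28.7063]
```

apply_moves(rows=[{"x":30,"y":-20,"z":-50,"rx":0,"ry":0,"rz":0,"claw":0},{"x":250,"y":-230,"z":-110,"rx":0,"ry":0,"rz":-14.3,"claw":0},{"x":250,"y":-230,"z":-110,"rx":0,"ry":0,"rz":-14.3,"claw":0},{"x":250,"y":-230,"z":-110,"rx":0,"ry":0,"rz":-14.3,"claw":0},{"x":250,"y":-230,"z":-110,"rx":0,"ry":0,"rz":-14.3,"claw":0},{"x":250,"y":-230,"z":-110,"rx":0,"ry":0,"rz":-14.3,"claw":0},{"x":250,"y":-230,"z":-110,"rx":0,"ry":0,"rz":-14.3,"claw":0},{"x":250,"y":-230,"z":-110,"rx":0,"ry":0,"rz":-14.3,"claw":0},{"x":250,"y":-230,"z":-110,"rx":0,"ry":0,"rz":-14.3,"claw":0},{"x":250,"y":-230,"z":-110,"rx":0,"ry":0,"rz":-14.3,"claw":0}])

```text
time_s: 1.35
position: [0.3527, -0.3064, 0.3573]
tcp_rot: [[-0.214, 0.977, -0.0], [0.977, 0.214, 0.001], [0.001, -0.0, -1.0]]
force: [0.2, 0.8, 0.1]
opening: 1.0
grasp_force: 0.0
```

apply_moves(rows=[{"x":268,"y":209,"z":0,"rx":0,"ry":0,"rz":-14.4,"claw":0},{"x":268,"y":209,"z":0,"rx":0,"ry":0,"rz":-14.4,"claw":0},{"x":268,"y":209,"z":0,"rx":0,"ry":0,"rz":-14.4,"claw":0},{"x":268,"y":209,"z":0,"rx":0,"ry":0,"rz":-14.4,"claw":0},{"x":268,"y":209,"z":0,"rx":0,"ry":0,"rz":-14.4,"claw":0},{"x":268,"y":209,"z":0,"rx":0,"ry":0,"rz":-14.4,"claw":0},{"x":268,"y":209,"z":0,"rx":0,"ry":0,"rz":-14.4,"claw":0},{"x":268,"y":209,"z":0,"rx":0,"ry":0,"rz":-14.4,"claw":0},{"x":268,"y":209,"z":0,"rx":0,"ry":0,"rz":-14.4,"claw":0},{"x":268,"y":209,"z":0,"rx":0,"ry":0,"rz":-14.4,"claw":0}])

```text
time_s: 2.6
position: [0.4989, -0.0, 0.3574]
tcp_rot: [[-0.989, -0.15, -0.0], [-0.15, 0.989, 0.0], [0.0, 0.0, -1.0]]
force: [-0.4, 0.9, -0.5]
opening: 1.003
grasp_force: 0.0
```

Run:
```python
from h import *
go([.521,-.02,.30],188.9)
c=camera_params("wrist");p,d=capture("wrist");print(c)
np.savez("pics/wrist1.npz",p=p,d=d,**{k:c[k] for k in c})
cv2.imwrite("pics/wrist1.png",cv2.resize(p[:,:,::-1],(800,600)))
```

```text
2.6 [ 0.4989 -0.      0.3574] q [ -12.8615   13.355    91.1293    0.0029   75.54   -111.4806] F [-0.3812  0.8602 -0.4618] 1.0028870456552124
shift [-18.8629 -23.0515  57.3819] rv [ 0.0019 -0.0036 -0.0469]
{'fx': 307.2019386427601, 'fy': 307.2019386427601, 'cx': 255.93860398375088, 'cy': 191.30682016672236, 'xyz': array([ 0.4176, -0.0142,  0.4933]), 'orientation': array([[-0.1498, -0.9433, -0.2963],
       [ 0.9887, -0.143 , -0.0444],
       [-0.0005, -0.2996,  0.9541]])}
```

View pics/wrist1.png

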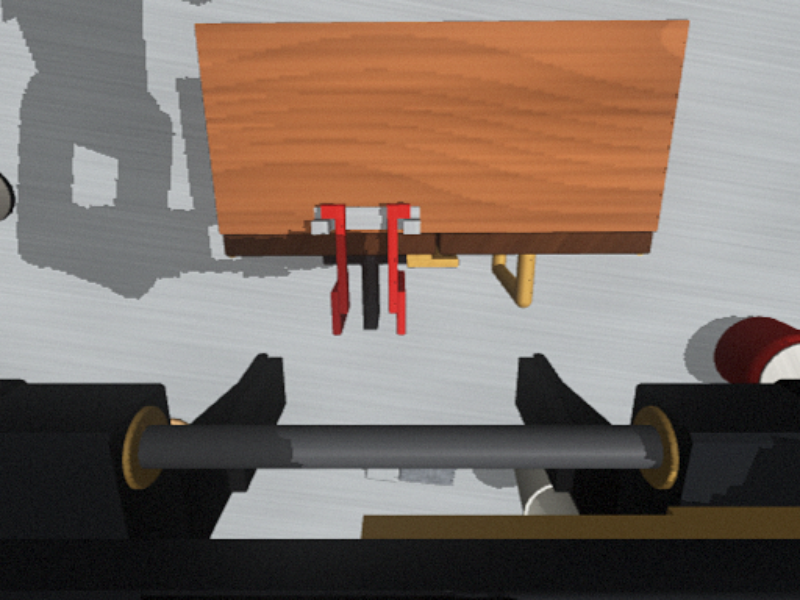

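The wrist view shows the cupboard top with corners near (196,25), (688,20), (658,232) and (220,234). The red tabs end at about (338,333) and (402,333), with the black core at (371,327). The brass bar's elbow is at (523,304).

Run:
```python
from h import *
z=np.load("pics/wrist1.npz");p,d=z['p'],z['d'];O=z['orientation'];x0=z['xyz']
H,S,V=sat(p)
def ray(uv,zz):
    uv=np.atleast_2d(uv).astype(float);r=np.stack([(uv[:,0]-z['cx'])/z['fx'],-(uv[:,1]-z['cy'])/z['fy'],-np.ones(len(uv))],1)@O.T
    return x0+r*((zz-x0[2])/r[:,2])[:,None]
wood=((H>5)&(H<16)&(S>120)&(V>130)).astype(np.uint8);wood[160:]=0
k,l,st,_=cv2.connectedComponentsWithStats(wood);i=1+st[1:,4].argmax()
q=np.argwhere(l==i)[:,::-1];W=ray(q,.19)[:,:2]*1000
r=cv2.minAreaRect(W.astype(np.float32));B=cv2.boxPoints(r);print(st[i],r,B)
print('corners by pixels*0.64',ray(np.array([[196,24],[688,20],[658,232],[219,234]])*.64,.19)*1000)
red=((H<6)|(H>174))&(S>150)&(V>90);red[:,300:]=False
qq=np.argwhere(red)[:,::-1];print('depth top z red', )
yaw=np.radians(r[2] if r[2]<45 else r[2]-90)
ax=-np.array([np.cos(yaw),np.sin(yaw)]);ay=np.array([-ax[1],ax[0]])
print('own x,y',ax,ay)
C=cloud(d,z)
m=red&(d>0);w=C[m]; c0=np.array(r[0])  # top-face centre
L=np.c_[(w[:,:2]*1000-c0)@ax,(w[:,:2]*1000-c0)@ay,w[:,2]*1000]
s=(L[:,2]>190)&(L[:,0]<-100);print('tab own pts',s.sum(),L[s].min(0),L[s].max(0))
br=(H>17)&(H<32)&(S>110)&(V>90)&(d>0);br[220:]=False
w=C[br];L=np.c_[(w[:,:2]*1000-c0)@ax,(w[:,:2]*1000-c0)@ay,w[:,2]*1000];s=L[:,1]<-40;print('handle',np.median(L[s],0),L[s].min(0),L[s].max(0))
T=ray(np.array([[338,333],[402,333],[334,333],[405,333]])*.64,.19)[:,:2]*1000
print('tab ends',np.c_[(T-c0)@ax,(T-c0)@ay])
for n,o in dict(latch=(-110,45),hA=(-67.5,139),handle=(-110,-62),hB=(-67.5,-139)).items(): print(n,c0+o[0]*ax+o[1]*ay)
```

```text
[  125    13   316   137 38918] ((405.61260986328125, 7.3742218017578125), (118.6453628540039, 277.31512451171875), 8.95649528503418) [[ 325.4265  135.1055]
 [ 368.6001 -138.8283]
 [ 485.7988 -120.357 ]
 [ 442.6251  153.5767]]
corners by pixels*0.64 [[ 369.0024 -137.5113  190.    ]
 [ 325.7568  134.9038  190.    ]
 [ 443.2667  155.1371  190.    ]
 [ 486.2907 -120.2244  190.    ]]
depth top z red
own x,y [-0.9878 -0.1557] [ 0.1557 -0.9878]
tab own pts 308 [-124.1246   21.8117  197.8864] [-100.0087   67.8137  202.6938]
handle [-96.7154 -61.628  176.7847] [-120.7026 -132.6885   -0.7379] [-74.4802 -56.8573 186.7703]
tab ends [[-127.6984   65.9865]
 [-127.9497   22.6266]
 [-127.6827   68.6967]
 [-127.9615   20.5943]]
latch [521.2772 -19.9518]
hA [ 493.9297 -119.4222]
handle [504.6189  85.7435]
hB [450.6494 155.1881]
```

apply_moves(rows=[{"x":-19,"y":-23,"z":50,"rx":0,"ry":0,"rz":-0.05,"claw":0},{"x":-19,"y":-23,"z":90,"rx":0,"ry":0,"rz":-0.05,"claw":0},{"x":-19,"y":-23,"z":135,"rx":0,"ry":0,"rz":-0.05,"claw":0},{"x":-19,"y":-23,"z":174,"rx":0,"ry":0,"rz":-0.05,"claw":0},{"x":-19,"y":-23,"z":174,"rx":0,"ry":0,"rz":-0.05,"claw":0},{"x":-19,"y":-23,"z":174,"rx":0,"ry":0,"rz":-0.05,"claw":80},{"x":-19,"y":-23,"z":174,"rx":0,"ry":0,"rz":-0.05,"claw":180},{"x":-19,"y":-23,"z":174,"rx":0,"ry":0,"rz":-0.05,"claw":180},{"x":-19,"y":-23,"z":174,"rx":0,"ry":0,"rz":-0.05,"claw":180},{"x":-19,"y":-23,"z":174,"rx":0,"ry":0,"rz":-0.05,"claw":180}])

```text
time_s: 3.9
position: [0.5215, -0.0192, 0.184]
tcp_rot: [[-0.987, -0.158, 0.001], [-0.158, 0.987, 0.001], [-0.001, 0.001, -1.0]]
force: [-0.6, 3.3, 2.7]
opening: 0.514
grasp_force: 1.4
```

Run:
```python
from h import *
go([.5213,-.02,.183],188.96)
# arc in the present tool frame about hinge A
s=read_state();T=np.array(s['tcp_rot']);h=np.array([.4939,-.1194]);p=np.array(s['position'])
for a in range(0,101,5):
    t=-np.radians(a);M=np.array([[np.cos(t),-np.sin(t)],[np.sin(t),np.cos(t)]])
    q=p.copy();q[:2]=h+M@(p[:2]-h);print(a,T.T@(q-p)*1000,round(a/6,2))
```

```text
3.9 [ 0.5215 -0.0192  0.184 ] q [ -14.4294   27.5042  100.5453    0.0944   51.9293 -113.6026] F [-0.6078  3.2994  2.7037] 0.5139922751674657
shift [ 0.2801 -0.787   1.0072] rv [0.0099 0.0082 0.0258]
0 [-0.  0.  0.] 0.0
5 [-8.0801 -4.1146  0.0027] 0.83
10 [-15.7709  -8.9178   0.0043] 1.67
15 [-23.0138 -14.373    0.0048] 2.5
20 [-29.7537 -20.4387   0.0043] 3.33
25 [-35.9393 -27.0687   0.0027] 4.17
30 [-41.5235 -34.2126   0.0001] 5.0
35 [-46.4638 -41.816   -0.0036] 5.83
40 [-50.7226 -49.8211  -0.0083] 6.67
45 [-54.2676 -58.1668  -0.0139] 7.5
50 [-57.0716 -66.7898  -0.0205] 8.33
55 [-59.1135 -75.6244  -0.0279] 9.17
60 [-60.3776 -84.6033  -0.0362] 10.0
65 [-60.8543 -93.6582  -0.0452] 10.83
70 [ -60.5401 -102.7202   -0.0549] 11.67
75 [ -59.4372 -111.7203   -0.0652] 12.5
80 [ -57.5541 -120.5901   -0.0761] 13.33
85 [ -54.9051 -129.2619   -0.0874] 14.17
90 [ -51.5104 -137.6699   -0.099 ] 15.0
95 [ -47.3958 -145.7501   -0.111 ] 15.83
100 [ -42.5926 -153.4408   -0.1231] 16.67
```

apply_moves(rows=[{"x":0,"y":-0.8,"z":1,"rx":0,"ry":0,"rz":0,"claw":180},{"x":0,"y":-0.8,"z":1,"rx":0,"ry":0,"rz":0,"claw":180},{"x":0,"y":-0.8,"z":1,"rx":0,"ry":0,"rz":0,"claw":180},{"x":0,"y":-0.8,"z":1,"rx":0,"ry":0,"rz":0,"claw":180}])

```text
time_s: 4.4
position: [0.5218, -0.0192, 0.1831]
tcp_rot: [[-0.987, -0.158, 0.001], [-0.158, 0.987, 0.003], [-0.001, 0.002, -1.0]]
force: [-0.0, 6.4, 5.2]
opening: 0.304
grasp_force: 7.7
```

apply_moves(rows=[{"x":-4.1,"y":-2,"z":0,"rx":0,"ry":0,"rz":0.42,"claw":182},{"x":-8.1,"y":-4.1,"z":0,"rx":0,"ry":0,"rz":0.83,"claw":182},{"x":-15.8,"y":-8.9,"z":0,"rx":0,"ry":0,"rz":1.67,"claw":182},{"x":-23,"y":-14.4,"z":0,"rx":0,"ry":0,"rz":2.5,"claw":182},{"x":-29.8,"y":-20.4,"z":0,"rx":0,"ry":0,"rz":3.33,"claw":182},{"x":-35.9,"y":-27.1,"z":0,"rx":0,"ry":0,"rz":4.17,"claw":182},{"x":-41.5,"y":-34.2,"z":0,"rx":0,"ry":0,"rz":5,"claw":182},{"x":-46.5,"y":-41.8,"z":0,"rx":0,"ry":0,"rz":5.83,"claw":182},{"x":-50.7,"y":-49.8,"z":0,"rx":0,"ry":0,"rz":6.67,"claw":182},{"x":-54.3,"y":-58.2,"z":0,"rx":0,"ry":0,"rz":7.5,"claw":182}])

```text
time_s: 5.65
position: [0.5844, -0.0691, 0.183]
tcp_rot: [[-0.809, 0.588, -0.0], [0.588, 0.809, 0.001], [0.001, 0.0, -1.0]]
force: [-0.5, 1.0, 5.0]
opening: 0.285
grasp_force: 5.3
```

Run:
```python
from h import *
s=read_state();T=np.array(s['tcp_rot']);h=np.array([.4939,-.1194]);p=np.array(s['position'])
print(p,np.degrees(np.arctan2(T[1,0],T[0,0])),s['joint_positions'])
for a in range(0,56,5):
    t=-np.radians(a);M=np.array([[np.cos(t),-np.sin(t)],[np.sin(t),np.cos(t)]])
    q=p.copy();q[:2]=h+M@(p[:2]-h);print(a,T.T@(q-p)*1000,round(a/6,2))
p,d=capture("wrist");cv2.imwrite("pics/wrist2.png",p[:,:,::-1])
```

```text
[ 0.5844 -0.0691  0.183 ] 143.97203789091571 [-17.6356  32.0298  91.013    0.0461  56.9846 -71.6328]
0 [0. 0. 0.] 0.0
5 [-8.0176 -4.1564 -0.0074] 0.83
10 [-15.6423  -8.9958  -0.0148] 1.67
15 [-22.8163 -14.4813  -0.0223] 2.5
20 [-29.4849 -20.5712  -0.0297] 3.33
25 [-35.5974 -27.2191  -0.037 ] 4.17
30 [-41.1072 -34.3745  -0.0442] 5.0
35 [-45.9724 -41.9828  -0.0512] 5.83
40 [-50.156  -49.9862  -0.0579] 6.67
45 [-53.6261 -58.3238  -0.0643] 7.5
50 [-56.3563 -66.9321  -0.0703] 8.33
55 [-58.3259 -75.7456  -0.0759] 9.17
```

View pics/wrist2.png

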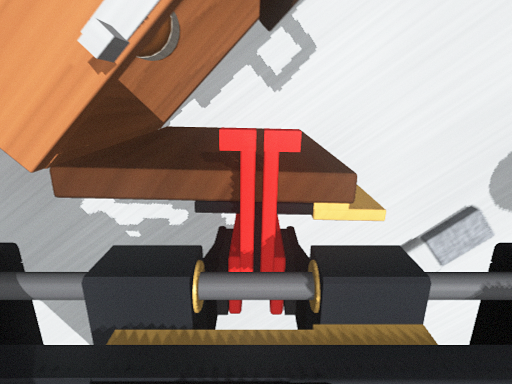

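Leaf A has come along to about 45°. Its hooks, at (240,140) and (285,140), are clear of the strikers. I keep swinging to about 95°.

apply_moves(rows=[{"x":-8,"y":-4.2,"z":0,"rx":0,"ry":0,"rz":0.83,"claw":182},{"x":-15.6,"y":-9,"z":0,"rx":0,"ry":0,"rz":1.67,"claw":182},{"x":-22.8,"y":-14.5,"z":0,"rx":0,"ry":0,"rz":2.5,"claw":182},{"x":-29.5,"y":-20.6,"z":0,"rx":0,"ry":0,"rz":3.33,"claw":182},{"x":-35.6,"y":-27.2,"z":0,"rx":0,"ry":0,"rz":4.17,"claw":182},{"x":-41.1,"y":-34.4,"z":0,"rx":0,"ry":0,"rz":5,"claw":182},{"x":-46,"y":-42,"z":0,"rx":0,"ry":0,"rz":5.83,"claw":182},{"x":-50.2,"y":-50,"z":0,"rx":0,"ry":0,"rz":6.67,"claw":182},{"x":-53.6,"y":-58.3,"z":0,"rx":0,"ry":0,"rz":7.5,"claw":182},{"x":-56.4,"y":-67,"z":0,"rx":0,"ry":0,"rz":8.33,"claw":182}])

```text
time_s: 6.95
position: [0.59, -0.1561, 0.1829]
tcp_rot: [[-0.071, 0.997, -0.002], [0.997, 0.071, 0.001], [0.001, -0.001, -1.0]]
force: [-1.6, 2.4, 5.8]
opening: 0.288
grasp_force: 6.1
```

apply_moves(rows=[{"x":0,"y":0,"z":0,"rx":0,"ry":0,"rz":0,"claw":182},{"x":0,"y":0,"z":0,"rx":0,"ry":0,"rz":0,"claw":110},{"x":0,"y":0,"z":0,"rx":0,"ry":0,"rz":0,"claw":50},{"x":0,"y":0,"z":0,"rx":0,"ry":0,"rz":0,"claw":0},{"x":0,"y":0,"z":0,"rx":0,"ry":0,"rz":0,"claw":0},{"x":0,"y":0,"z":0,"rx":0,"ry":0,"rz":0,"claw":0},{"x":0,"y":0,"z":0,"rx":0,"ry":0,"rz":0,"claw":0}])

```text
time_s: 7.82
position: [0.5909, -0.1568, 0.1822]
tcp_rot: [[-0.073, 0.997, -0.0], [0.997, 0.073, -0.0], [-0.0, -0.0, -1.0]]
force: [0.5, 0.2, 1.1]
opening: 0.883
grasp_force: 0.0
```

apply_moves(rows=[{"x":0,"y":0,"z":-15,"rx":0,"ry":0,"rz":0,"claw":0},{"x":0,"y":0,"z":-50,"rx":0,"ry":0,"rz":0,"claw":0},{"x":0,"y":0,"z":-110,"rx":0,"ry":0,"rz":0,"claw":0},{"x":30,"y":-8,"z":-158,"rx":0,"ry":0,"rz":2,"claw":0},{"x":248,"y":-68,"z":-158,"rx":0,"ry":0,"rz":14.2,"claw":0},{"x":248,"y":-68,"z":-158,"rx":0,"ry":0,"rz":14.2,"claw":0},{"x":248,"y":-68,"z":-158,"rx":0,"ry":0,"rz":14.2,"claw":0},{"x":248,"y":-68,"z":-158,"rx":0,"ry":0,"rz":14.2,"claw":0},{"x":248,"y":-68,"z":-158,"rx":0,"ry":0,"rz":14.2,"claw":0},{"x":248,"y":-68,"z":-158,"rx":0,"ry":0,"rz":14.2,"claw":0}])

```text
time_s: 9.07
position: [0.5047, 0.0866, 0.342]
tcp_rot: [[0.942, 0.336, 0.002], [0.336, -0.942, -0.0], [0.002, 0.001, -1.0]]
force: [-0.6, -0.7, 0.5]
opening: 1.001
grasp_force: 0.0
```

Run:
```python
from h import *
go([.5046,.0857,.30],8.96)
p,d=capture("scene");cv2.imwrite("pics/scene3.png",cv2.resize(p[90:290,160:400,::-1],(720,600)))
```

```text
9.075 [0.5047 0.0866 0.342 ] q [-2.7745 15.2916 90.9249 -0.0077 73.6571 67.5729] F [-0.6087 -0.7114  0.5191] 1.0010573241502885
shift [-0.5196  0.7957 41.9717] rv [ 0.0074 -0.0198  1.7825]
```

View pics/scene3.png

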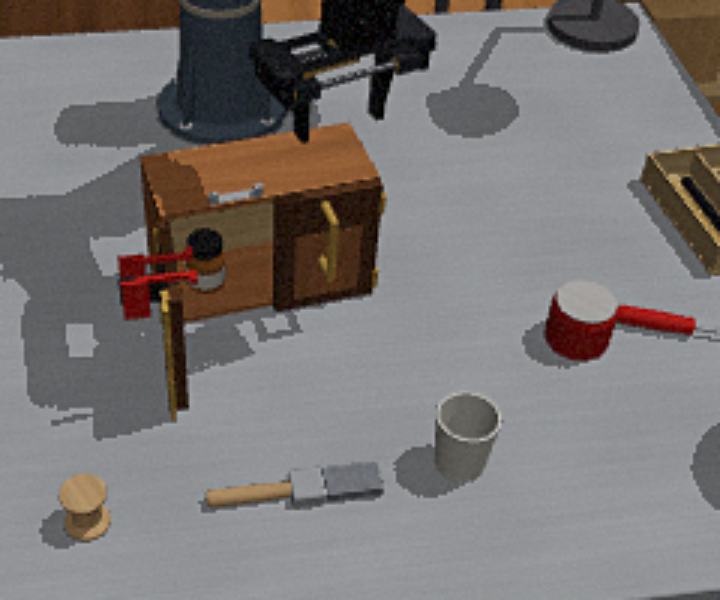

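Leaf A stands open at (175,350), about square, and leaf B is shut with its handle at (330,235). Now I descend onto the bar.

apply_moves(rows=[{"x":-0.5,"y":0.8,"z":30,"rx":0,"ry":0,"rz":1.78,"claw":0},{"x":-0.5,"y":0.8,"z":70,"rx":0,"ry":0,"rz":1.78,"claw":0},{"x":-0.5,"y":0.8,"z":110,"rx":0,"ry":0,"rz":1.78,"claw":0},{"x":-0.5,"y":0.8,"z":150,"rx":0,"ry":0,"rz":1.78,"claw":0},{"x":-0.5,"y":0.8,"z":179,"rx":0,"ry":0,"rz":1.78,"claw":0},{"x":-0.5,"y":0.8,"z":179,"rx":0,"ry":0,"rz":1.78,"claw":100},{"x":-0.5,"y":0.8,"z":179,"rx":0,"ry":0,"rz":1.78,"claw":220},{"x":-0.5,"y":0.8,"z":179,"rx":0,"ry":0,"rz":1.78,"claw":220},{"x":-0.5,"y":0.8,"z":179,"rx":0,"ry":0,"rz":1.78,"claw":220},{"x":-0.5,"y":0.8,"z":179,"rx":0,"ry":0,"rz":1.78,"claw":220}])

```text
time_s: 10.38
position: [0.505, 0.0848, 0.1622]
tcp_rot: [[0.987, 0.16, 0.001], [0.16, -0.987, -0.0], [0.001, 0.0, -1.0]]
force: [0.1, 0.4, -0.1]
opening: 0.515
grasp_force: 0.0
```

apply_moves(rows=[{"x":0,"y":0,"z":0,"rx":0,"ry":0,"rz":0,"claw":220},{"x":0,"y":0,"z":0,"rx":0,"ry":0,"rz":0,"claw":220},{"x":0,"y":0,"z":0,"rx":0,"ry":0,"rz":0,"claw":220},{"x":0,"y":0,"z":0,"rx":0,"ry":0,"rz":0,"claw":220},{"x":0,"y":0,"z":0,"rx":0,"ry":0,"rz":0,"claw":220}])

```text
time_s: 11.0
position: [0.5042, 0.0874, 0.1614]
tcp_rot: [[0.987, 0.158, -0.001], [0.158, -0.987, 0.005], [0.0, -0.005, -1.0]]
force: [-0.3, 10.6, 0.1]
opening: 0.144
grasp_force: 5.1
```

Run:
```python
from h import *
go([.5046,.0857,.163],8.96)
s=read_state();T=np.array(s['tcp_rot']);h=np.array([.4506,.1552]);p=np.array(s['position'])
for a in range(0,101,5):
    t=np.radians(a);M=np.array([[np.cos(t),-np.sin(t)],[np.sin(t),np.cos(t)]])
    q=p.copy();q[:2]=h+M@(p[:2]-h);print(a,T.T@(q-p)*1000,round(-a/6,2))
```

```text
11.0 [0.5042 0.0874 0.1614] q [ -2.8582  28.9538 103.025    0.4003  48.0835  77.7998] F [-0.2518 10.5908  0.0664] 0.1441613688794212
shift [ 0.115   1.7568 -1.573 ] rv [-0.0507 -0.0002  0.0191]
0 [0. 0. 0.] 0.0
5 [ 6.4092 -3.9689  0.0212] -0.83
10 [12.4481 -8.4814  0.0453] -1.67
15 [ 18.0707 -13.5029   0.0721] -2.5
20 [ 23.2342 -18.9954   0.1014] -3.33
25 [ 27.8994 -24.917    0.1329] -4.17
30 [ 32.0308 -31.2227   0.1665] -5.0
35 [ 35.5968 -37.8645   0.2018] -5.83
40 [ 38.5704 -44.7917   0.2387] -6.67
45 [ 40.9289 -51.9518   0.2768] -7.5
50 [ 42.6543 -59.2902   0.3158] -8.33
55 [ 43.7337 -66.751    0.3554] -9.17
60 [ 44.1586 -74.2775   0.3954] -10.0
65 [ 43.926  -81.8125   0.4354] -10.83
70 [ 43.0375 -89.2984   0.4751] -11.67
75 [ 41.4999 -96.6785   0.5142] -12.5
80 [  39.325  -103.8964    0.5525] -13.33
85 [  36.5292 -110.8973    0.5896] -14.17
90 [  33.1339 -117.628     0.6253] -15.0
95 [  29.165  -124.0371    0.6592] -15.83
100 [  24.6525 -130.0759    0.6912] -16.67
```

apply_moves(rows=[{"x":3.2,"y":-3.5,"z":0,"rx":0,"ry":0,"rz":-0.42,"claw":220},{"x":6.4,"y":-5.5,"z":0,"rx":0,"ry":0,"rz":-0.83,"claw":220},{"x":12.4,"y":-10,"z":0,"rx":0,"ry":0,"rz":-1.67,"claw":220},{"x":18,"y":-15,"z":0,"rx":0,"ry":0,"rz":-2.5,"claw":220},{"x":23,"y":-20.4,"z":0,"rx":0,"ry":0,"rz":-3.33,"claw":220},{"x":27.5,"y":-26.2,"z":0,"rx":0,"ry":0,"rz":-4.17,"claw":220},{"x":31.4,"y":-32.5,"z":0,"rx":0,"ry":0,"rz":-5,"claw":220},{"x":34.8,"y":-39,"z":0,"rx":0,"ry":0,"rz":-5.83,"claw":220},{"x":37.7,"y":-45.9,"z":0,"rx":0,"ry":0,"rz":-6.67,"claw":220},{"x":40,"y":-53,"z":0,"rx":0,"ry":0,"rz":-7.5,"claw":220}])

```text
time_s: 12.25
position: [0.5378, 0.1429, 0.1615]
tcp_rot: [[0.582, 0.813, 0.004], [0.813, -0.582, -0.001], [0.001, 0.004, -1.0]]
force: [2.2, -2.1, -2.9]
opening: 0.14
grasp_force: 2.4
```

Run:
```python
from h import *
s=read_state();T=np.array(s['tcp_rot']);h=np.array([.4506,.1552]);p=np.array(s['position'])
print(p,np.linalg.norm(p[:2]-h),'ang',np.degrees(np.arctan2(T[1,0],T[0,0]))-8.96,s['joint_positions'],s['force'])
for a in range(0,56,5):
    t=np.radians(a);M=np.array([[np.cos(t),-np.sin(t)],[np.sin(t),np.cos(t)]])
    q=p.copy();q[:2]=h+M@(p[:2]-h);print(a,T.T@(q-p)*1000,round(-a/6,2))
```

```text
[0.5378 0.1429 0.1615] 0.08808364293301932 ang 45.47893842060761 [ 3.4209 31.6342 96.8037 -0.1268 51.3376 39.0611] [ 2.2403 -2.0859 -2.879 ]
0 [0. 0. 0.] 0.0
5 [ 6.6542 -3.8431 -0.0084] -0.83
10 [12.9482 -8.2516 -0.0196] -1.67
15 [ 18.834  -13.1919  -0.0334] -2.5
20 [ 24.2668 -18.6263  -0.0498] -3.33
25 [ 29.2053 -24.5135  -0.0685] -4.17
30 [ 33.6119 -30.8088  -0.0896] -5.0
35 [ 37.453  -37.4641  -0.1128] -5.83
40 [ 40.6995 -44.4289  -0.138 ] -6.67
45 [ 43.3266 -51.6501  -0.1649] -7.5
50 [ 45.3143 -59.0729  -0.1933] -8.33
55 [ 46.6476 -66.6406  -0.2231] -9.17
```

Leaf B follows, at about 45°, so I continue to about 95° and release.

apply_moves(rows=[{"x":6.6,"y":-3.8,"z":0,"rx":0,"ry":0,"rz":-0.83,"claw":220},{"x":12.9,"y":-8.2,"z":0,"rx":0,"ry":0,"rz":-1.67,"claw":220},{"x":18.8,"y":-13.2,"z":0,"rx":0,"ry":0,"rz":-2.5,"claw":220},{"x":24.3,"y":-18.6,"z":0,"rx":0,"ry":0,"rz":-3.33,"claw":220},{"x":29.2,"y":-24.5,"z":0,"rx":0,"ry":0,"rz":-4.17,"claw":220},{"x":33.6,"y":-30.8,"z":0,"rx":0,"ry":0,"rz":-5,"claw":220},{"x":37.5,"y":-37.5,"z":0,"rx":0,"ry":0,"rz":-5.83,"claw":220},{"x":40.7,"y":-44.4,"z":0,"rx":0,"ry":0,"rz":-6.67,"claw":220},{"x":43.3,"y":-51.7,"z":0,"rx":0,"ry":0,"rz":-7.5,"claw":220},{"x":45.3,"y":-59,"z":0,"rx":0,"ry":0,"rz":-8.33,"claw":220}])

```text
time_s: 13.5
position: [0.5174, 0.2155, 0.1617]
tcp_rot: [[-0.248, 0.969, 0.007], [0.969, 0.248, 0.001], [-0.0, 0.007, -1.0]]
force: [4.5, 2.8, -3.8]
opening: 0.138
grasp_force: 2.6
```

apply_moves(rows=[{"x":0,"y":0,"z":0,"rx":0,"ry":0,"rz":0,"claw":220},{"x":0,"y":0,"z":0,"rx":0,"ry":0,"rz":0,"claw":150},{"x":0,"y":0,"z":0,"rx":0,"ry":0,"rz":0,"claw":80},{"x":0,"y":0,"z":0,"rx":0,"ry":0,"rz":0,"claw":40},{"x":0,"y":0,"z":0,"rx":0,"ry":0,"rz":0,"claw":40},{"x":0,"y":0,"z":0,"rx":0,"ry":0,"rz":0,"claw":40},{"x":0,"y":0,"z":-20,"rx":0,"ry":0,"rz":0,"claw":40},{"x":0,"y":0,"z":-60,"rx":0,"ry":0,"rz":0,"claw":40},{"x":0,"y":0,"z":-110,"rx":0,"ry":0,"rz":0,"claw":40},{"x":0,"y":0,"z":-150,"rx":0,"ry":0,"rz":0,"claw":40}])

```text
time_s: 14.75
position: [0.5145, 0.2148, 0.3135]
tcp_rot: [[-0.245, 0.969, 0.001], [0.969, 0.245, 0.0], [-0.0, 0.001, -1.0]]
force: [0.4, 0.2, -1.0]
opening: 0.839
grasp_force: 0.0
```

apply_moves(rows=[{"x":0,"y":0,"z":-30,"rx":0,"ry":0,"rz":0,"claw":40},{"x":0,"y":0,"z":-30,"rx":0,"ry":0,"rz":0,"claw":40},{"x":0,"y":0,"z":-30,"rx":0,"ry":0,"rz":0,"claw":40},{"x":0,"y":0,"z":-30,"rx":0,"ry":0,"rz":0,"claw":40}])

```text
time_s: 15.25
position: [0.5135, 0.2146, 0.3397]
tcp_rot: [[-0.245, 0.969, -0.004], [0.969, 0.245, -0.001], [0.0, -0.004, -1.0]]
force: [-0.4, 0.1, 0.5]
opening: 0.845
grasp_force: 0.0
```

Run:
```python
from h import *
p,d=capture("scene");cv2.imwrite("pics/scene4.png",cv2.resize(p[90:290,160:400,::-1],(720,600)))
```

```text
(no output)
```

View pics/scene4.png

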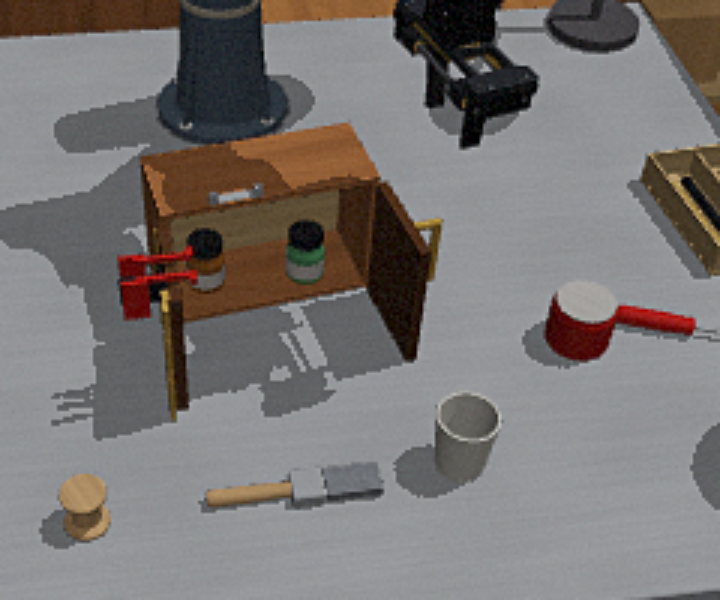

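Both leaves stand open, A at (175,350) and B at (400,270). The jars at (207,260) and (305,252) and the bench items look undisturbed, and the gripper is clear.

```bash
python3 -c "
from rig import *
print(hand_in())"
```

```text
the job is handed in; nothing more can be done
None
```

I opened leaf A and then leaf B to about 95° each, and in the last picture the jars and bench items looked undisturbed; the job was handed in at about 15 s, but the hand-in returned no verdict.

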